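# Gauge a capped brush with the bench caliper

## Task

Measure the overall length of the capped brush with the caliper on the sloped stand. Lift the brush off its wooden rest and lay it gently in the two cradles between the caliper's jaws, butt knob towards the fixed jaw, and let go of it; then slide the caliper's moving jaw along its beam until the brush is lightly nipped, square, between both jaws, pause so that it settles, and let go. Bring the jaw up slowly and press lightly, as one measures (a few newtons, never more than 10), leave the jaws closed on the brush for the reading, and do not disturb the bare handle, the steel rule or the dish.

Things in the scene. Friction and masses are not known exactly. Their poses are not given: they have to be found in the camera images.
- brush: brush to be measured, lying along its y axis, 147 to 163 mm long overall, about 60 g. Origin on its axis, mid bare bamboo shaft (14 mm across, bare from y -36 to +36 mm at least). At +y a dark butt knob, 18 mm across, flat end at y = +52 mm. At -y a clear stiff cap, 18 mm across, 59 mm long, pushed on more or less far; light pressing does not move it
- brush_rest: dark wooden rest, fixed: two bars along its x, 150 mm long, 13 mm wide, 37 mm high, middles at y = +44 and -62 mm; origin on the table midway along the bars. Open notches 25 mm wide at x = -36 and +36 mm: the brush lies in one (axis 35 mm above the table, butt to the rest's +y), the bare handle in the other
- bare_handle: wooden handle with two dark collars and no cap, 158 mm long, shaft 14 mm across, in the other notch of the rest; leave it alone
- stand: white acrylic stand, fixed, 400 mm wide, 139 mm deep; origin on the table under its middle. Its face rises at 30 degrees away from its front (-x, the robot's side), from 12 to 92 mm high; it carries the caliper and two cradles
- fixed_jaw: fixed jaw, at the left (+y) end, of a 300 mm steel caliper clamped on the stand. Frame: x up the 30 degree slope, y level along the beam, from sliding to fixed jaw, z square off the face. Origin on its measuring face (looks to -y) where the axis of a brush lying in the cradles meets it. Blade x -8 to 50, z -3 to 3 mm; beam x 54 to 74, z -2.5 to 2.5 mm, out to y -350 mm; white face at z = -24 mm
- cradle_butt (a point): cradle for the brush's butt: grey L-shaped rest. Point on a lying brush's axis at mid cradle, 14 mm from the fixed jaw's face; jaw frame axes. Cradle 24 mm long in y; floor 9 mm below the point (to 14 mm uphill), downhill lip with its inner face 9 mm downhill and top 3 mm above the point. Gravity rests the 18 mm parts of the brush against floor and lip
- cradle_cap (a point): the same for the cap's cradle: 110 mm from the fixed jaw's face, 30 mm long in y, same section. Between the cradles (69 mm) there is free space down to the white face, 24 mm below the brush's axis
- sliding_jaw: the moving jaw with its slide: same blade and same axes as the fixed jaw; origin on its measuring face (looks to +y), on the same line, so the jaw opening is minus its y in the fixed jaw's frame (0 closed, 226 mm at most). It slides along y with about 3.5 N of friction and stays where it is left
- slide_grip (a point): middle of the slide's black housing, where to hold it: 44 mm wide across the beam (jaw x), 94 mm long along it, top 11 mm above and underside 10 mm below this point, which is at x 64, y -50, z 5 mm in the sliding jaw's frame, 29 mm off the white face. A lock screw sticks out uphill 34 mm nearer the jaw
- steel_rule: steel rule 220 x 28 x 2 mm lying on the table; leave it alone
- dish: black dish 100 mm across, 22 mm high; leave it alone

How it is judged:
By the outcome, as a careful person would: the job done as asked, in the order asked, and still so for the second after the job is handed in, with the robot touching nothing.
It also fails if it takes over 64 s, if anything falls off the work surface, if the arm or the gripper's body presses on something with over 40 N, if the wrist force passes 120 N, or if a joint passes its speed limit or range.

## Robot

A 7-joint arm with a two-finger parallel gripper is mounted at the origin on the work surface. World frame = base frame: x ahead of the robot, y to its left, z up, the work surface at z = 0. Lengths are in m, angles in rad, forces in N, time in s.
With the tool pointing down it reaches from about 0.425 to 1.025 m from the base axis. Payload 9.4 kg.
Tool frame: the origin (TCP) lies at the very end of the fingers, on their centre line; the grasp point (between the pads) lies 19 mm behind it; z points along the fingers, y is the line along which they close (so a half turn about z gives the same grasp; the last joint's range is limited). The gripper opens to 93 mm and grips with 3 to 60 N. Pads are 15 mm wide; open, the fingers measure 128 mm over their backs; the gripper's body (75 mm by 188 mm) begins 65 mm behind the grasp point.
Start: joints at [1.131, 0.599, -0.003, 1.599, 0.002, 0.943, -0.08], TCP at [0.257, -0.678, 0.219] pointing down, gripper open.
Joint ranges: [-2.57, 2.57], [-0.35, 1.97], [-1.29, 1.29], [0.11, 2.56], [-1.05, 4.19], [0.11, 1.86], [-2.63, 2.63]. Speed limits (rad/s): [2.22, 2.22, 3.01, 3.01, 3.14, 3.14, 3.14].

## Interface

Orientations are given as a unit quaternion [x, y, z, w].
In Python, from bench import ctrl gives the robot as it stands.
- The arm moves only by the shell command python3 -m pendant 'ROWS' [FORCE]. ROWS is JSON, a list of rows, each a list of 3 entries, a list of its own where there are three numbers: the shift along the tool's x, y, z in mm, then the turn, a rotation vector about the tool's x, y, z in rad, then the opening, from 0 (shut) to 1 (fully open). A call has 1 to 20 rows; each row shifts and turns the commanded pose from where the row before left it, along the tool's axes as they then stand; what a row does not reach is not made up. A row lasts 1/10 s, in which the tool goes at most 50 mm and 8.59 degrees, less where a joint would pass 70% of its speed; a pose out of reach is approached as far as the arm can. A call is refused whole if a number of a shift passes 50 or a number of a turn 0.15, either way. A call with a gripper value outside its range is refused whole. The fingers move at their own pace and stop on an object; FORCE is the grip in N (left out, the last holds). Time passes only in rows, so rows that do not move let the fingers close. It gives the time, the measured TCP pose, the force, the opening and the grip force at its end, in the units of the state.
- ctrl.get_state(): the state, without advancing time (a new reading comes with each control period).
- ctrl.read_camera(name): name is "scene" or "top" or "wrist"; returns the picture (480x640x3 uint8, red, green, blue); there is no depth.
- ctrl.calibration(name): a dict with "K" (3x3 intrinsics, pixels), "distortion" ([k1, k2, p1, p2, k3] as OpenCV has them; the pictures are not rectified), "R" (3x3) and "t" (3): a world point X has camera coordinates R X + t; the wrist camera has in their place "T_tool_cam" (4x4, takes a point from camera to tool coordinates, whose origin is the TCP and whose axes are the flange's). Camera axes: x right, y down, z forward; pixel columns grow to the right and rows downward; lengths in m; the calibration is good to about 2 mm. A picture is of the moment at which its call begins: read the wrist's pose just before it. calibration takes no time and is no camera call.
- ctrl.finish_job(): hands the job in; it is judged then, once.
Trained networks look in the newest picture that a camera, given by its name, has taken for a name from the list of things; names that differ only in an ending like _2 or _b are one class to them, and where a whole thing is asked for, a point or a joint stands for the part that bears it (a point fixed in the world has none). Each returns a list of dicts, best first, with "confidence" (0 to 1); they miss things now and then, are a little off and sometimes report something else, mostly with a low value. They report only what shows in the picture. A call takes as long as a camera call.
- ctrl.silhouettes(camera, query): "region" (480x640 bool, what is visible of it) and "box" ([left, top, width, height] in pixels, round what is visible of it).
The state is a dict: "t": time; "qpos": joint angles; "joint_vel": joint speeds; "tau": joint torques, N m; "ee_pos": TCP position; "tcp_rot": TCP orientation; "force": force on the tool from outside, world axes, zero at the start; "wrist_torque": the same for the moment, N m; "gripper_width": finger opening in m; "finger_force": force on a finger pad.
Only numpy, scipy, OpenCV 4.12 (cv2) and the standard library are available. Lean on these libraries where they do the work, as an engineer would, in place of code of your own. Each camera call takes 0.05 s, during which the arm holds its last target. There are 200 camera calls.

## Working session

There is one attempt and no reset: what is moved stays moved. The work goes in short steps, Python scripts to look and compute and a shell command to move; the robot and the scene stay as the last step left them, time stands still between calls to the robot, and variables do not carry over. Pictures are saved under pics/ and viewed, at most 13 in all, crops included, and the job is handed in when it is done.

```bash
mkdir -p pics; ls
cat > h.py <<'E'
import numpy as np, cv2
from bench import ctrl
def snap(n,f=None):
    im=ctrl.read_camera(n)
    if f: cv2.imwrite('pics/'+f,cv2.cvtColor(im,cv2.COLOR_RGB2BGR))
    return im
E
python3 - <<'E'
from h import *
a=snap('top','top0.png');b=snap('scene','scene0.png')
s=ctrl.get_state();print({k:np.round(v,3) for k,v in s.items()})
for n in('top','scene','wrist'):print(n,{k:np.round(v,4).tolist() for k,v in ctrl.calibration(n).items()})
for q in ['brush','brush_rest','bare_handle','stand','fixed_jaw','sliding_jaw','cradle_butt','cradle_cap','steel_rule','dish']:
    for n in('top','scene'):
        print(q,n,[(round(d['confidence'],2),d['box'],[int(v) for v in np.argwhere(d['region']).mean(0)[::-1]]) for d in ctrl.silhouettes(n,q)[:2]])
E
```

```text
pics
{'t': np.float64(0.1), 'qpos': array([ 1.131,  0.6  , -0.003,  1.6  ,  0.002,  0.943, -0.08 ]), 'joint_vel': array([-0.001, -0.002, -0.   , -0.001,  0.   , -0.001, -0.   ]), 'tau': array([ 5.0000e-03, -7.6656e+01,  1.5020e+00, -2.5294e+01, -5.2000e-02,
        1.4000e-02,  0.0000e+00]), 'ee_pos': array([ 0.257, -0.677,  0.218]), 'tcp_rot': array([ 0.984,  0.18 , -0.   , -0.001]), 'force': array([-0.564,  0.764, -0.747]), 'wrist_torque': array([ 0.015, -0.013, -0.011]), 'finger_force': np.float64(0.0), 'gripper_width': np.float64(0.093)}
top {'K': [[522.1668, 0.0, 311.5641], [0.0, 522.1668, 233.2447], [0.0, 0.0, 1.0]], 'distortion': [-0.1004, 0.0, 0.0, 0.0, 0.0], 'R': [[0.0098, -0.9999, -0.006], [-0.9958, -0.0092, -0.0915], [0.0914, 0.0069, -0.9958]], 't': [0.043, 0.5148, 1.0878]}
scene {'K': [[570.5621, 0.0, 323.3682], [0.0, 570.5621, 245.2675], [0.0, 0.0, 1.0]], 'distortion': [0.0634, 0.0, 0.0, 0.0, 0.0], 'R': [[-0.5118, 0.8591, -0.0103], [0.5449, 0.3153, -0.777], [-0.6642, -0.4032, -0.6295]], 't': [0.2424, -0.213, 1.4053]}
wrist {'K': [[371.1633, 0.0, 315.1052], [0.0, 371.1633
[... 937 characters left out ...]
3, [158.0, 256.5, 76.9, 28.1], [190, 268]), (0.43, [309.8, 227.4, 109.8, 36.6], [362, 245])]
cradle_butt top [(0.45, [269.3, 171.4, 11.3, 27.7], [274, 180])]
cradle_butt scene [(0.49, [336.9, 307.7, 14.6, 13.2], [345, 314]), (0.33, [436.6, 266.2, 113.9, 94.1], [484, 321])]
cradle_cap top [(0.51, [269.2, 174.5, 11.7, 23.2], [274, 181])]
cradle_cap scene [(0.38, [338.4, 310.4, 14.8, 11.5], [345, 314]), (0.22, [158.7, 256.1, 78.2, 28.9], [190, 268])]
steel_rule top [(0.92, [270.9, 289.1, 99.2, 18.2], [319, 299])]
steel_rule scene [(0.77, [311.7, 227.6, 105.8, 35.3], [363, 245])]
dish top [(0.76, [444.3, 265.9, 41.7, 49.9], [463, 293])]
dish scene [(0.95, [210.9, 185.9, 46.1, 23.3], [233, 198])]
```

Run:
```python
import cv2
a=cv2.imread('pics/top0.png')[100:325,140:500]
cv2.imwrite('pics/topc.png',cv2.resize(a,None,fx=2.2,fy=2.2,interpolation=cv2.INTER_CUBIC))
```

```text
(no output)
```

View pics/topc.png

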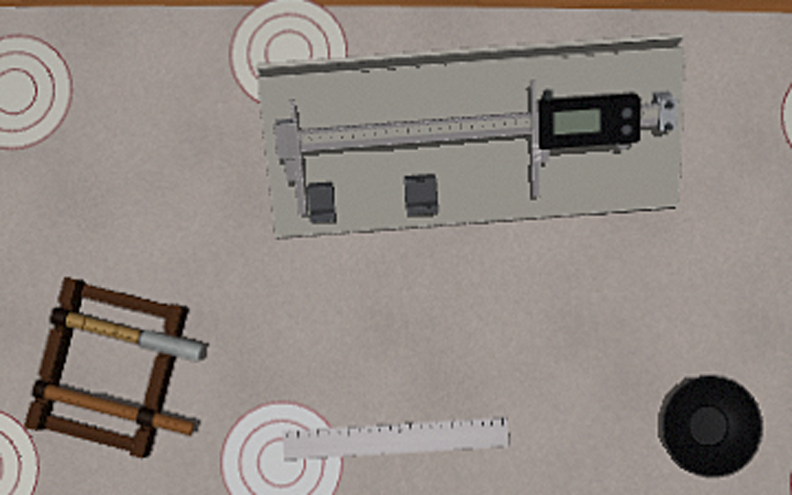

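View pics/scene0.png

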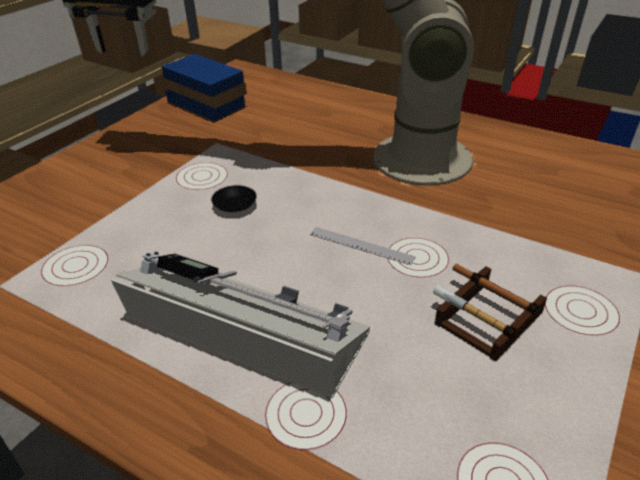

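The top crop shows the brush from butt at crop (55,317) to cap end (206,351) in the rest. The stand corners are at about (260,70), (682,40), (677,207) and (277,238), the jaws at x≈303 and 535, and the cradles at (321,203) and (421,196). The scene view agrees.

```bash
cat >> h.py <<'E'
from scipy.spatial.transform import Rotation as Ro
def cam(n,s=None):
    c=ctrl.calibration(n);K=np.array(c['K']);d=np.array(c['distortion'])
    if n=='wrist':
        s=s or ctrl.get_state();T=np.array(c['T_tool_cam']);Rt=Ro.from_quat(s['tcp_rot']).as_matrix()
        Rw=Rt@T[:3,:3];o=np.array(s['ee_pos'])+Rt@T[:3,3];R=Rw.T;t=-R@o
    else: R=np.array(c['R']);t=np.array(c['t'])
    return K,d,R,t
def ray(C,uv):
    K,d,R,t=C;p=cv2.undistortPoints(np.array(uv,float).reshape(-1,1,2),K,d)[:,0]
    return -R.T@t,(np.c_[p,np.ones(len(p))]@R)
def onz(C,uv,z):
    o,r=ray(C,uv);return o+r*((np.atleast_1d(z)-o[2])/r[:,2])[:,None]
def onplane(C,uv,P,n):
    o,r=ray(C,uv);return o+r*(((P-o)@n)/(r@n))[:,None]
def proj(C,X):
    K,d,R,t=C;return cv2.projectPoints(np.array(X,float).reshape(-1,3),cv2.Rodrigues(R)[0],t,K,d)[0][:,0]
E
python3 - <<'E'
from h import *
C=cam('top');f=lambda p:np.array(p)/2.2+[140,100]
st=onz(C,f([(277,238),(677,207),(682,42),(260,68)]),[.012,.012,.092,.092]);print(st.round(4))
d=st[0]-st[1]+st[3]-st[2];yaw=np.arctan2(-d[0],d[1]);print('yaw',np.degrees(yaw))
b=onz(C,f([(52,316),(207,352)]),.035);print(b.round(4),np.linalg.norm(b[0]-b[1]),np.degrees(np.arctan2(*( (b[0]-b[1])[:2]*[-1,1]))))
# silhouette of brush
r=ctrl.silhouettes('top','brush')[0]['region'];p=np.argwhere(r)[:,::-1].astype(float)
l=cv2.fitLine(p.astype(np.float32),cv2.DIST_L2,0,.01,.01)[:,0];q=(p-l[2:])@l[:2]
e=onz(C,[l[2:]+l[:2]*q.min(),l[2:]+l[:2]*q.max()],.035);print(e.round(4),np.linalg.norm(e[0]-e[1]))
E
```

```text
[[ 0.569   0.1473  0.012 ]
 [ 0.6038 -0.2479  0.012 ]
 [ 0.7469 -0.2355  0.092 ]
 [ 0.7173  0.1587  0.092 ]]
yaw 4.670892024429969
[[0.4882 0.3618 0.035 ]
 [0.4553 0.2103 0.035 ]] 0.15508398380354724 -12.273616515889453
[[0.4898 0.3632 0.035 ]
 [0.4541 0.2181 0.035 ]] 0.14943050944565162
```

```bash
python3 -m pendant '[[[0,0,-10],[0,0,-0.142],0.35],[[0,0,-10],[0,0,-0.142],0.35],[[0,0,-10],[0,0,-0.142],0.35],[[0,0,-10],[0,0,-0.142],0.35],[[0,0,-10],[0,0,-0.142],0.35],[[0,0,-10],[0,0,-0.142],0.35],[[0,0,-10],[0,0,-0.142],0.35],[[35,35,0],[0,0,0],0.35],[[35,35,0],[0,0,0],0.35],[[40,30,0],[0,0,0],0.35],[[50,0,0],[0,0,0],0.35],[[50,0,0],[0,0,0],0.35],[[50,0,0],[0,0,0],0.35],[[50,0,0],[0,0,0],0.35],[[50,0,0],[0,0,0],0.35],[[50,0,0],[0,0,0],0.35],[[50,0,0],[0,0,0],0.35],[[50,0,0],[0,0,0],0.35]]'
```

```text
t: 2.95
ee_pos: [0.4634, -0.1988, 0.289]
tcp_rot: [0.779, 0.627, 0.0, 0.0]
force: [1.1, 0.1, 0.2]
gripper_width: 0.0327
finger_force: 0.0
```

```bash
python3 -m pendant '[[[50,0,0],[0,0,0],0.35],[[50,0,0],[0,0,0],0.35],[[50,0,0],[0,0,0],0.35],[[50,0,0],[0,0,0],0.35],[[50,-10,0],[0,0,0],0.35],[[48,-14,0],[0,0,0],0.35],[[47,-14,0],[0,0,0],0.35],[[47,-14,10],[0,0,0],0.35],[[46,-14,15],[0,0,0],0.35],[[42,-14,20],[0,0,0],0.35],[[20,-14,40],[0,0,0],0.35],[[0,0,40],[0,0,0],0.35],[[0,0,30],[0,0,0],0.35],[[0,0,15],[0,0,0],0.35],[[0,0,0],[0,0,0],0.35],[[0,0,0],[0,0,0],0.35]]'
python3 - <<'E'
from h import *
C=cam('wrist');im=snap('wrist','w1.png')
for q in('brush','brush_rest','bare_handle'):
  for D in ctrl.silhouettes('wrist',q)[:1]:
    p=np.argwhere(D['region'])[:,::-1].astype(np.float32)
    l=cv2.fitLine(p,cv2.DIST_L2,0,.01,.01)[:,0];w=(p-l[2:])@l[:2]
    e=onz(C,[l[2:]+l[:2]*w.min(),l[2:]+l[:2]*w.max()],.035)
    print(q,D['confidence'],D['box'],e.round(4).tolist(),np.linalg.norm(e[0]-e[1]),(l[2:]+l[:2]*w.min()),(l[2:]+l[:2]*w.max()))
E
```

```text
t: 4.55
ee_pos: [0.4778, 0.3067, 0.1191]
tcp_rot: [0.779, 0.628, 0.0, -0.0]
force: [0.7, -0.1, -0.6]
gripper_width: 0.0328
finger_force: 0.0
brush 0.75 [299.4, 172.3, 30.2, 195.1] [[0.4551, 0.2166, 0.035], [0.4904, 0.3617, 0.035]] 0.14929949135207418 [311.4244 367.1775] [316.09338 171.8588 ]
brush_rest 0.61 [152.0, 165.1, 222.1, 170.4] [[0.3667, 0.3418, 0.035], [0.5184, 0.308, 0.035]] 0.1554317573980883 [149.76846 238.71135] [371.82822 239.53117]
bare_handle 0.76 [191.5, 171.7, 34.8, 158.5] [[0.4199, 0.3772, 0.035], [0.3926, 0.2637, 0.035]] 0.11676075432124594 [207.31769 171.92085] [216.78206 329.4936 ]
```

View pics/w1.png

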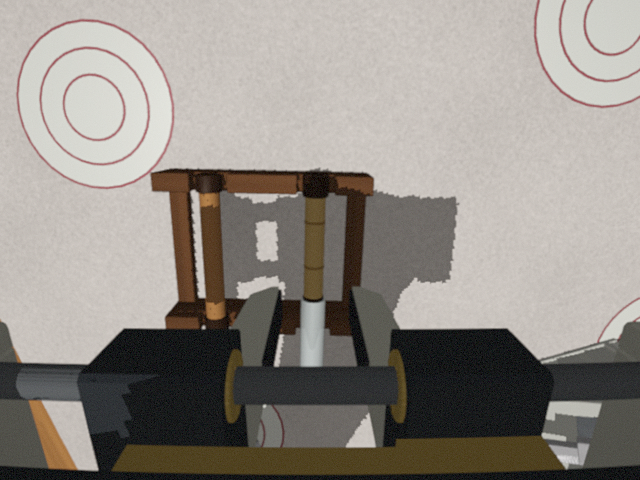

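Wrist view: the brush runs from butt at (316,172) down to the cap, nearly centred between the fingers. It's turned about 1.4° from the tool, and the rest's bars agree with that.

```bash
python3 -m pendant '[[[0,-0.5,20],[0,0,0.024],0.35],[[0,0,30],[0,0,0],0.35],[[0,0,25],[0,0,0],0.35],[[0,0,15],[0,0,0],0.35],[[0,0,8],[0,0,0],0.35],[[0,0,4],[0,0,0],0.35],[[0,0,0],[0,0,0],0.35],[[0,0,0],[0,0,0],0.05],[[0,0,0],[0,0,0],0.05],[[0,0,0],[0,0,0],0.05],[[0,0,0],[0,0,0],0.05]]' 12
python3 - <<'E'
from h import *
s=ctrl.get_state();print(s['ee_pos'],s['gripper_width'],s['finger_force'],s['force'])
E
```

```text
t: 5.85
ee_pos: [0.4774, 0.3067, 0.0172]
tcp_rot: [0.786, 0.618, 0.0, 0.0]
force: [-0.8, -0.5, 3.3]
gripper_width: 0.0137
finger_force: 12.0
[0.47744445 0.30669718 0.0172084 ] 0.013729095095959576 12.000197768211365 [-0.79451458 -0.49363136  3.25577429]
```

```bash
python3 -m pendant '[[[0,0,-5],[0,0,0],0.05],[[0,0,-10],[0,0,0],0.05],[[0,0,-20],[0,0,0],0.05],[[0,0,-40],[0,0,0],0.05],[[0,0,-40],[0,0,0],0.05],[[0,0,-40],[0,0,0],0.05],[[0,0,-40],[0,0,0],0.05],[[0,0,-20],[0,0,0],0.05],[[0,0,0],[0,0,-0.108],0.05],[[0,0,0],[0,0,-0.108],0.05],[[0,0,0],[0,0,-0.108],0.05],[[0,0,0],[-0.131,0,0],0.05],[[0,0,0],[-0.131,0,0],0.05],[[0,0,0],[-0.131,0,0],0.05],[[0,0,0],[-0.131,0,0],0.05],[[0,0,0],[0,0,0],0.05]]'
cat >> h.py <<'E'
def jawR(yaw):
    return Ro.from_euler('z',yaw).as_matrix()@Ro.from_euler('y',-np.pi/6).as_matrix() # cols x up slope,y,z normal
def goto(P,R,s=None):
    s=s or ctrl.get_state();Rt=Ro.from_quat(s['tcp_rot']).as_matrix()
    print('shift in present axes mm',(Rt.T@(P-np.array(s['ee_pos']))*1e3).round(1),'turn',Ro.from_matrix(Rt.T@R).as_rotvec().round(4),'shift in final axes',(R.T@(P-np.array(s['ee_pos']))*1e3).round(1))
def toolR(J): return np.c_[J[:,1],J[:,0],-J[:,2]]
E
python3 - <<'E'
from h import *
C=cam('top');f=lambda p:np.array(p)/2.2+[140,100]
yaw=np.radians(4.8);J=jawR(yaw);P0=np.array([.5864,-.0503,.012])
P=onplane(C,f([(304,213),(531,197)]),P0+.024*J[:,2],J[:,2])
print(P,((P[1]-P[0])@J))
cr=onplane(C,f([(321,203),(421,196)]),P0+.015*J[:,2],J[:,2]);print(((cr-P[0])@J).round(4))
O=P[0]+.008*J[:,0];print('origin',O)
goto(O+J@[0,-.13,.10],toolR(J))
E
```

```text
t: 7.45
ee_pos: [0.4776, 0.3045, 0.2312]
tcp_rot: [0.659, 0.718, 0.162, 0.157]
force: [-0.6, 1.0, -0.9]
gripper_width: 0.0138
finger_force: 12.0
[[ 0.58806685  0.11847771  0.04882569]
 [ 0.60560128 -0.09797597  0.0484565 ]] [-7.38361812e-04 -2.17161791e-01  6.54270400e-17]
[[ 0.0055 -0.0166 -0.009 ]
 [ 0.0051 -0.1127 -0.009 ]]
origin [0.59497075 0.11905744 0.05282569]
shift in present axes mm [-323.5    4.5  108.7] turn [-0.0694  0.0111  0.0051] shift in final axes [-324.6   -1.3  105.2]
```

```bash
python3 -m pendant '[[[-30,0,0],[-0.069,0.011,0],0.05],[[-45,0,0],[0,0,0],0.05],[[-50,0,0],[0,0,0],0.05],[[-50,0,0],[0,0,0],0.05],[[-50,0,15],[0,0,0],0.05],[[-50,0,20],[0,0,0],0.05],[[-35,0,30],[0,0,0],0.05],[[-15,0,25],[0,0,0],0.05],[[0,0,15],[0,0,0],0.05],[[0,0,0],[0,0,0],0.05],[[0,0,0],[0,0,0],0.05],[[0,0,0],[0,0,0],0.05]]'
python3 - <<'E'
from h import *
im=snap('wrist','w2.png');s=ctrl.get_state();C=cam('wrist',s)
J=jawR(np.radians(4.8));O=np.array([.59497,.11906,.05283])
goto(O+J@[0,-.13,.10],toolR(J))
for n,x in dict(tip=[-.008,0,.003],heel=[.05,0,.003],butt=[-.009,-.002,.003],butt2=[-.009,-.026,.003],cap=[-.009,-.095,.003],cap2=[-.009,-.125,.003]).items(): print(n,proj(C,O+J@x).round(0))
for q in('fixed_jaw','cradle_butt','cradle_cap','brush'):print(q,[(round(d['confidence'],2),d['box']) for d in ctrl.silhouettes('wrist',q)[:3]])
E
```

```text
t: 8.65
ee_pos: [0.5478, 0.0344, 0.1619]
tcp_rot: [0.654, 0.711, 0.186, 0.179]
force: [-0.5, -0.6, -1.1]
gripper_width: 0.0135
finger_force: 12.0
shift in present axes mm [-49.6  -7.9  22.2] turn [-0.0013  0.0111  0.0041] shift in final axes [-49.8  -7.7  21.7]
tip [[295. 133.]]
heel [[374. 133.]]
butt [[294. 136.]]
butt2 [[294. 169.]]
cap [[295. 256.]]
cap2 [[296. 290.]]
fixed_jaw [(0.59, [291.1, 191.6, 49.1, 253.2]), (0.55, [295.5, 113.1, 80.8, 24.7])]
cradle_butt [(0.96, [295.1, 113.9, 74.0, 26.2])]
cradle_cap [(0.65, [296.2, 114.0, 77.0, 25.2])]
brush [(0.63, [292.9, 192.1, 45.0, 254.7])]
```

View pics/w2.png

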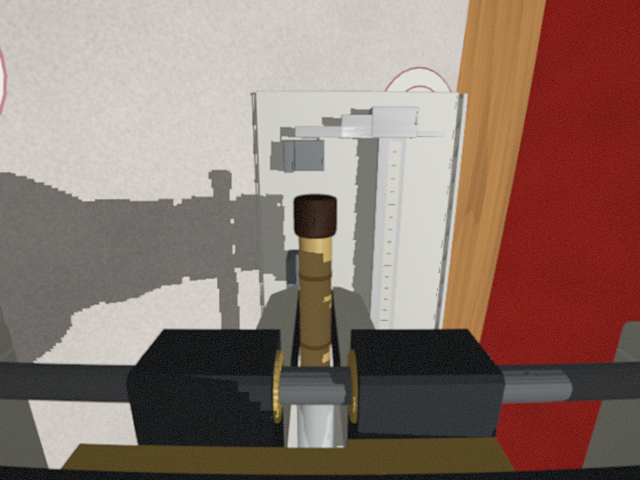

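The wrist view shows the stand, with the fixed jaw blade's face at row ~136 and its tip at column ~295. The butt cradle is at (284–324, 139–171), and the brush butt at (294–336, 195–236). The predictions land within 3 px, so I'll zoom in for precision.

Run:
```python
import cv2
a=cv2.imread('pics/w2.png')[85:335,240:480]
cv2.imwrite('pics/w2c.png',cv2.resize(a[:200],None,fx=3,fy=3,interpolation=cv2.INTER_NEAREST))
```

```text
(no output)
```

View pics/w2c.png

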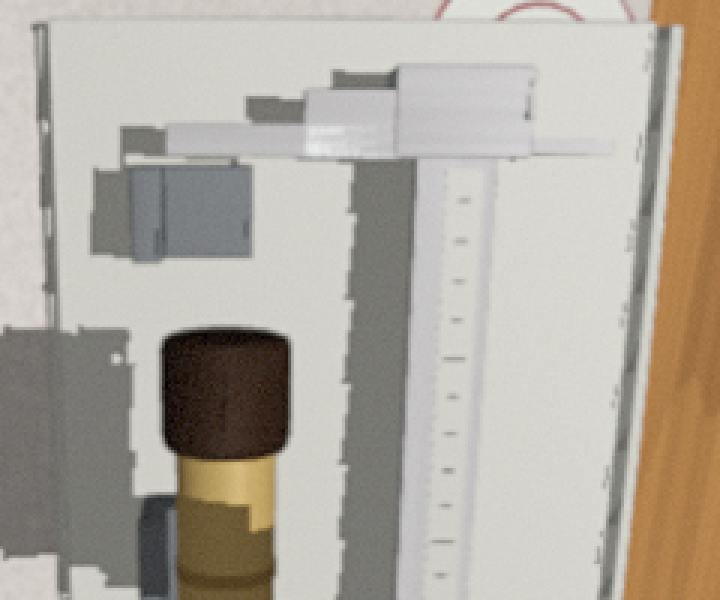

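Run:
```python
from h import *
from scipy.optimize import least_squares
s=ctrl.get_state();C=cam('wrist',s)
X=np.array([[-8,0,3],[-9,-2,3],[-9,-26,3],[14,-2,-9],[14,-26,-9],[54,0,2.5],[74,0,2.5]])/1e3
c=np.array([(166,154),(163,166),(163,261),(251,166),(251,257),(416,158),(493,157)])/3+[240,85]
# beam line points: columns at crop row 598
def pj(p): 
    J=jawR(p[3]);return proj(C,p[:3]+X@J.T),J
def res(p):
    q,J=pj(p);b=[]
    for x,cc in((.054,398),(.074,467)):
        a=proj(C,p[:3]+np.array([[x,-.08,.0025],[x,-.12,.0025]])@J.T);r=85+598/3
        b.append(a[0,0]+(a[1,0]-a[0,0])*(r-a[0,1])/(a[1,1]-a[0,1])-(240+cc/3))
    return np.r_[(q-c).ravel(),b]
r=least_squares(res,[.595,.119,.053,.084],loss='soft_l1');print(r.x.round(4),np.degrees(r.x[3]),res(r.x).round(1))
J=jawR(r.x[3]);O=r.x[:3];Rt=Ro.from_quat(s['tcp_rot']).as_matrix();p0=np.array(s['ee_pos'])
print('brush axis yaw err in jaw frame',(J.T@Rt).round(4))
for z in(-.0268,-.0178,-.0088):
  print(proj(C,p0+np.array([[.0565,0,z],[.0565,.009,z],[.0385,0,z]])@Rt.T).round(1).tolist())
# target: butt end at y=-3mm, axis at x=0,z=0 ; 40 mm above
Rg=toolR(J)
for h in(.04,0):goto(O+J@[0,-.003,h]-Rg@[.0565,0,-.0178],Rg)
np.savez('jaw.npz',O=O,J=J)
```

```text
[0.597  0.1164 0.0487 0.0926] 5.3077411566861485 [-0.1  1.  -0.4 -0.2  0.2  0.6  0.7 -0.7  0.6  0.1 -0.5 -0.5  0.5 -0.1
 -0.8 -0.1]
brush axis yaw err in jaw frame [[ 0.0032  1.     -0.0019]
 [ 0.9999 -0.0032 -0.015 ]
 [-0.015  -0.0018 -0.9999]]
[[317.0, 197.8], [341.0, 197.7], [317.0, 243.9]]
[[316.9, 194.2], [339.5, 194.2], [316.8, 237.9]]
[[316.7, 191.0], [338.1, 191.0], [316.7, 232.4]]
shift in present axes mm [ 18.5  -7.2 103.8] turn [-0.0018  0.015  -0.0032] shift in final axes [ 17.   -7.3 104.1]
shift in present axes mm [ 19.1  -7.1 143.8] turn [-0.0018  0.015  -0.0032] shift in final axes [ 17.   -7.3 144.1]
```

```bash
python3 -m pendant '[[[5,-5,20],[0,0.015,-0.003],0.05],[[9,0,30],[0,0,0],0.05],[[4,0,30],[0,0,0],0.05],[[0,0,16],[0,0,0],0.05],[[0,0,8],[0,0,0],0.05],[[0,0,0],[0,0,0],0.05],[[0,0,0],[0,0,0],0.05]]'
python3 - <<'E'
from h import *
im=snap('wrist','w3.png');s=ctrl.get_state();print(s['force'])
d=np.load('jaw.npz');O,J=d['O'],d['J'];Rg=toolR(J);C=cam('wrist',s)
for h in(.04,0):goto(O+J@[0.0005,-.003,h]-Rg@[.0553,0,-.0178],Rg,s)
print(proj(C,O+np.array([[-8,0,3],[50,0,3],[-9,-2,3],[14,-2,-9],[54,0,2.5]])/1e3@J.T).round(1).tolist())
a=cv2.imread('pics/w3.png')[0:200,220:440];cv2.imwrite('pics/w3c.png',cv2.resize(a,None,fx=3,fy=3,interpolation=cv2.INTER_NEAREST))
E
```

```text
t: 9.6
ee_pos: [0.5927, 0.0564, 0.0687]
tcp_rot: [0.651, 0.714, 0.19, 0.173]
force: [0.5, -0.2, -0.8]
gripper_width: 0.0135
finger_force: 12.0
[ 0.61207615 -0.24158221 -0.10939572]
shift in present axes mm [ 1.  -1.2  0.3] turn [-0.0024  0.0004 -0.0011] shift in final axes [ 1.  -1.2  0.3]
shift in present axes mm [ 1.1 -1.1 40.3] turn [-0.0024  0.0004 -0.0011] shift in final axes [ 1.  -1.2 40.3]
[[296.6, 177.2], [414.1, 177.2], [294.7, 181.3], [339.7, 178.6], [421.9, 177.1]]
```

View pics/w3c.png

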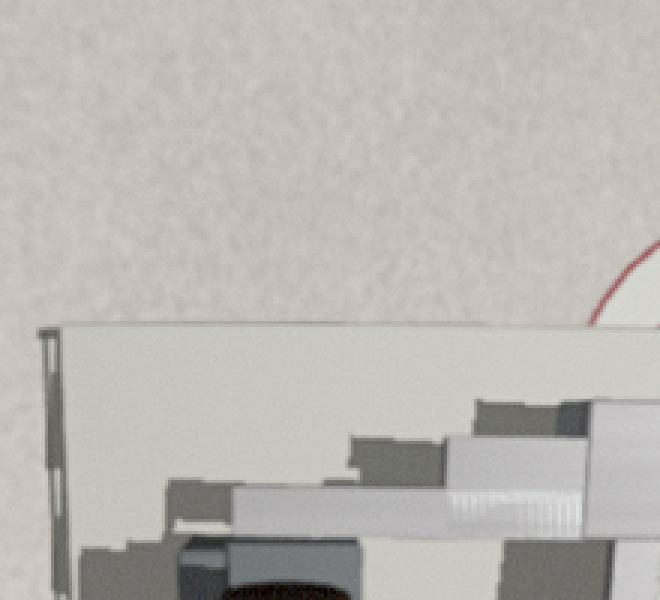

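Zoom: the jaw tip is at crop (232,536), the cradle floor corner at (360,541), and the butt's disc top at row 583. The jaw is about 2 mm closer than I estimated, and the brush is about 0.6 mm uphill of seated with a gap of about 3 mm. I'll descend now, slowly at the end.

```bash
python3 -m pendant '[[[0,0.5,10],[0,0,0],0.05],[[0,0,10],[0,0,0],0.05],[[0,0,7],[0,0,0],0.05],[[0,0,4],[0,0,0],0.05],[[0,0,2],[0,0,0],0.05],[[0,0,0],[0,0,0],0.05],[[0,0,0],[0,0,0],0.05]]'; python3 -m pendant '[[[0,0,1],[0,0,0],0.05],[[0,0,1],[0,0,0],0.05],[[0,0,0],[0,0,0],0.05]]';python3 -m pendant '[[[0,0,1],[0,0,0],0.05],[[0,0,0],[0,0,0],0.05],[[0,0,0],[0,0,0],0.05]]'
```

```text
t: 10.35
ee_pos: [0.6097, 0.058, 0.0398]
tcp_rot: [0.651, 0.714, 0.19, 0.173]
force: [-1.0, 0.1, -0.9]
gripper_width: 0.0137
finger_force: 12.0
t: 10.65
ee_pos: [0.6108, 0.0581, 0.0384]
tcp_rot: [0.651, 0.714, 0.19, 0.173]
force: [-1.0, -1.3, 2.9]
gripper_width: 0.0134
finger_force: 12.0
t: 10.95
ee_pos: [0.6109, 0.0581, 0.0379]
tcp_rot: [0.651, 0.714, 0.19, 0.174]
force: [-6.2, -0.8, 11.1]
gripper_width: 0.0134
finger_force: 12.0
```

```bash
python3 -m pendant '[[[0,0,-1.2],[0,0,0],0.05],[[0,-0.6,0],[0,0,0],0.05],[[0,0,0],[0,0,0],0.05],[[0,0,0],[0,0,0],0.05]]'
python3 - <<'E'
from h import *
im=snap('wrist','w4.png')
print(ctrl.get_state()['force'])
a=im[120:300,240:400,::-1];cv2.imwrite('pics/w4c.png',cv2.resize(a,None,fx=3,fy=3,interpolation=cv2.INTER_NEAREST))
E
```

```text
t: 11.35
ee_pos: [0.6103, 0.058, 0.0379]
tcp_rot: [0.651, 0.714, 0.19, 0.173]
force: [0.2, -0.7, 1.4]
gripper_width: 0.0134
finger_force: 12.0
[ 0.15886275 -0.97114365  1.52047599]
```

View pics/w4c.png

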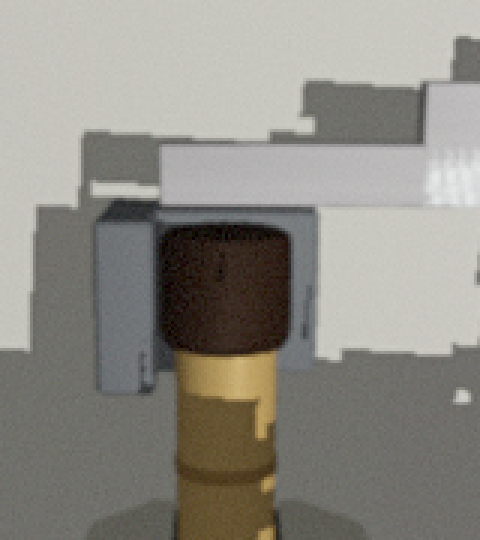

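The butt knob sits in the cradle beside the lip, about 3 mm short of the jaw face. Releasing.

```bash
python3 -m pendant '[[[0,0,0],[0,0,0],0.2],[[0,0,0],[0,0,0],0.3],[[0,0,0],[0,0,0],0.3],[[0,0,0],[0,0,0],0.3],[[0,0,-4],[0,0,0],0.3],[[0,0,-8],[0,0,0],0.3],[[0,0,-20],[0,0,0],0.3],[[0,0,-30],[0,0,0],0.3],[[0,0,-30],[0,0,0],0.3],[[0,0,-15],[0,0,0],0.3],[[-45,0,0],[0,0,0],0.65],[[-45,0,0],[0,0,0],0.65],[[-20,0,0],[0,0,0],0.65],[[0,0,0],[0,0,0],0.65],[[0,0,0],[0,0,0],0.65]]'
python3 - <<'E'
from h import *
s=ctrl.get_state();im=snap('wrist','w5.png')
d=np.load('jaw.npz');O,J=d['O'],d['J'];C=cam('wrist',s)
print(proj(C,O+np.array([[-8,0,3],[54,0,2.5],[-9,-2,3],[-8,-217,3],[64,-267,16]])/1e3@J.T).round(1).tolist(), J.T@(s['ee_pos']-O))
print([(d['confidence'],d['box']) for q in('sliding_jaw','slide_grip') for d in ctrl.silhouettes('wrist',q)])
E
```

```text
t: 12.9
ee_pos: [0.5668, -0.0565, 0.1311]
tcp_rot: [0.652, 0.713, 0.19, 0.173]
force: [0.6, 0.0, -0.4]
gripper_width: 0.0595
finger_force: 0.0
[[300.3, -16.2], [401.7, -15.6], [298.7, -12.5], [304.1, 309.7], [398.1, 375.8]] [ 0.00134554 -0.16931106  0.09433701]
[(0.63, [303.5, 308.2, 149.1, 123.4]), (0.79, [303.0, 302.5, 152.0, 126.1])]
```

View pics/w5.png

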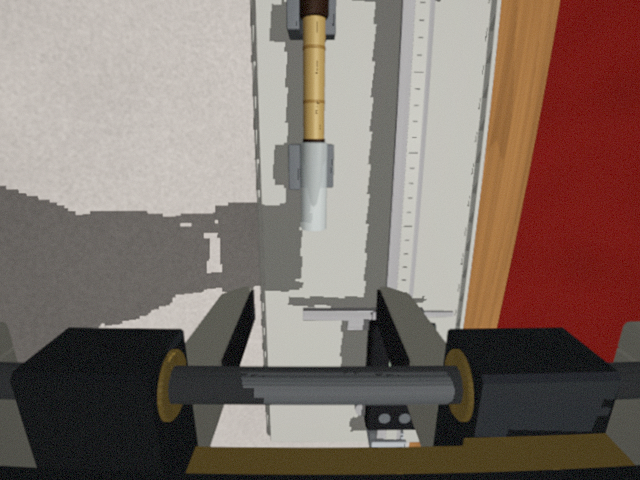

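The brush lies in both cradles, with its cap end at row ~231 in column 314. The sliding jaw's face is at row ~308. Next I'll work out the approach to the slide grip.

Run:
```python
from h import *
s=ctrl.get_state();d=np.load('jaw.npz');O,J=d['O'],d['J'];C=cam('wrist',s);Rg=toolR(J)
pc=np.array([.6103,.058,.0379]);off=(J.T@(pc-O));print('TCP at laying (fit frame) mm',off*1e3)
zc=off[2]+.0178
print('z corr',zc)
e=onplane(C,[(314,231),(330,308)],O+J@[0,0,zc+.002],J[:,2]);print('cap end, jaw y',((e-O)@J).round(4))
yj=((e-O)@J)[1,1]
for h in(.06,-.011):goto(O+J@[.064,yj-.05,zc+h],Rg,s)
```

```text
TCP at laying (fit frame) mm [  1.38768021 -59.35632817 -13.29592921]
z corr 0.004504070794832294
cap end, jaw y [[-0.     -0.1527  0.0065]
 [ 0.0118 -0.2119  0.0065]]
shift in present axes mm [-94.2  62.5  29.2] turn [-0.003  -0.0013  0.0001] shift in final axes [-94.2  62.4  29.5]
shift in present axes mm [-94.3  62.7 100.2] turn [-0.003  -0.0013  0.0001] shift in final axes [-94.2  62.4 100.5]
```

```bash
python3 -m pendant '[[[-30,20,0],[0,0,0],0.65],[[-40,25,0],[0,0,0],0.65],[[-24,18,10],[0,0,0],0.65],[[0,0,15],[0,0,0],0.65],[[0,0,5],[0,0,0],0.65],[[0,0,0],[0,0,0],0.65],[[0,0,0],[0,0,0],0.65]]'
python3 - <<'E'
from h import *
s=ctrl.get_state();im=snap('wrist','w6.png')
d=np.load('jaw.npz');O,J=d['O'],d['J'];C=cam('wrist',s);print((J.T@(s['ee_pos']-O))*1e3)
E
```

```text
t: 13.75
ee_pos: [0.6314, -0.1301, 0.1353]
tcp_rot: [0.651, 0.714, 0.189, 0.174]
force: [-0.0, -0.6, 0.1]
gripper_width: 0.0603
finger_force: 0.0
[  53.2390814  -248.65118949   69.27680417]
```

View pics/w6.png

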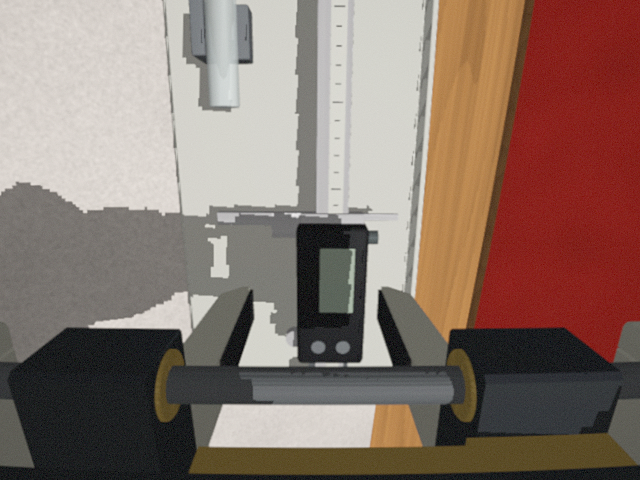

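The housing spans columns 297–367 with its front at row 224. The tool has to go about 11 mm uphill and 13 mm along −x to centre on it.

```bash
python3 -m pendant '[[[-7,6,5],[0,0,0],0.65],[[-6,5,15],[0,0,0],0.65],[[0,0,20],[0,0,0],0.65],[[0,0,15],[0,0,0],0.65],[[0,0,8],[0,0,0],0.65],[[0,0,0],[0,0,0],0.65],[[0,0,0],[0,0,0],0.65]]'
python3 - <<'E'
from h import *
s=ctrl.get_state()
d=np.load('jaw.npz');O,J=d['O'],d['J'];print((J.T@(s['ee_pos']-O))*1e3)
E
```

```text
t: 14.5
ee_pos: [0.6735, -0.1408, 0.0861]
tcp_rot: [0.652, 0.714, 0.189, 0.174]
force: [-0.5, 0.5, -0.0]
gripper_width: 0.0605
finger_force: 0.0
[  64.08975385 -263.11301765    6.16058884]
```

```bash
python3 -m pendant '[[[0,0,6],[0,0,0],0.65],[[0,0,4],[0,0,0],0.65],[[0,0,2.5],[0,0,0],0.65],[[0,0,0],[0,0,0],0.65]]'; python3 -m pendant '[[[0,0,0],[0,0,0],0.5],[[0,0,0],[0,0,0],0.4],[[0,0,0],[0,0,0],0.4],[[0,0,0],[0,0,0],0.4],[[0,0,0],[0,0,0],0.4]]' 10
```

```text
t: 14.9
ee_pos: [0.68, -0.1403, 0.0753]
tcp_rot: [0.652, 0.714, 0.189, 0.175]
force: [-0.7, 0.6, -0.8]
gripper_width: 0.0602
finger_force: 0.0
t: 15.4
ee_pos: [0.6789, -0.1405, 0.075]
tcp_rot: [0.652, 0.714, 0.189, 0.174]
force: [-4.9, -0.3, -1.1]
gripper_width: 0.0439
finger_force: 10.0
```

```bash
python3 -m pendant '[[[0,-1,0],[0,0,0],0.4],[[1,0,0],[0,0,0],0.4],[[2,0,0],[0,0,0],0.4],[[3,0,0],[0,0,0],0.4],[[3,0,0],[0,0,0],0.4],[[3,0,0],[0,0,0],0.4],[[3,0,0],[0,0,0],0.4],[[3,0,0],[0,0,0],0.4],[[3,0,0],[0,0,0],0.4],[[3,0,0],[0,0,0],0.4]]'
python3 - <<'E'
from h import *
s=ctrl.get_state()
d=np.load('jaw.npz');O,J=d['O'],d['J'];print((J.T@(s['ee_pos']-O))*1e3,J.T@s['force'])
E
```

```text
t: 16.4
ee_pos: [0.677, -0.1178, 0.075]
tcp_rot: [0.652, 0.713, 0.189, 0.176]
force: [-2.8, -3.6, 0.6]
gripper_width: 0.0439
finger_force: 10.0
[  63.36017834 -240.5809739    -6.22388375] [-2.41824155 -3.28710262  2.12198235]
```

```bash
python3 -m pendant '[[[3,0,0],[0,0,0],0.4],[[3,0,0],[0,0,0],0.4],[[3,0,0],[0,0,0],0.4],[[3,0,0],[0,0,0],0.4],[[3,0,0],[0,0,0],0.4],[[3,0,0],[0,0,0],0.4],[[2,0,0],[0,0,0],0.4],[[1,0,0],[0,0,0],0.4],[[0,0,0],[0,0,0],0.4]]'
python3 - <<'E'
from h import *
s=ctrl.get_state()
d=np.load('jaw.npz');O,J=d['O'],d['J'];print((J.T@(s['ee_pos']-O))*1e3,J.T@s['force'])
im=snap('wrist','w7.png');a=im[0:340,180:420,::-1];cv2.imwrite('pics/w7c.png',cv2.resize(a,None,fx=1.75,fy=1.75))
E
```

```text
t: 17.3
ee_pos: [0.6752, -0.0965, 0.075]
tcp_rot: [0.652, 0.713, 0.189, 0.175]
force: [-3.0, -3.9, 1.4]
gripper_width: 0.0441
finger_force: 10.0
[  63.52003876 -219.18715922   -6.28952806] [-2.19329424 -3.6124275   2.92199528]
```

View pics/w7c.png

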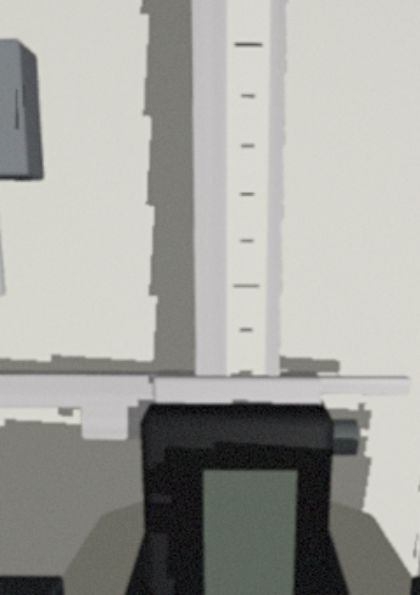

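The jaw face is at crop row 375 and the cap end at row ~293, so about 15–18 mm of gap remains. Drag is steady at 3.6 N.

```bash
cat > f.py <<'E'
from h import *
s=ctrl.get_state()
d=np.load('jaw.npz');O,J=d['O'],d['J'];print(((J.T@(s['ee_pos']-O))*1e3).round(2),(J.T@s['force']).round(2),s['gripper_width'])
E
python3 -m pendant '[[[1,0,0],[0,0,0],0.4],[[1,0,0],[0,0,0],0.4],[[1,0,0],[0,0,0],0.4],[[1,0,0],[0,0,0],0.4],[[1,0,0],[0,0,0],0.4],[[1,0,0],[0,0,0],0.4],[[1,0,0],[0,0,0],0.4],[[1,0,0],[0,0,0],0.4],[[1,0,0],[0,0,0],0.4],[[1,0,0],[0,0,0],0.4],[[1,0,0],[0,0,0],0.4],[[1,0,0],[0,0,0],0.4]]'>/dev/null; python3 f.py
python3 -m pendant '[[[0.5,0,0],[0,0,0],0.4],[[0.5,0,0],[0,0,0],0.4],[[0.5,0,0],[0,0,0],0.4],[[0.5,0,0],[0,0,0],0.4]]'>/dev/null; python3 f.py
python3 -m pendant '[[[0.5,0,0],[0,0,0],0.4],[[0.5,0,0],[0,0,0],0.4]]'>/dev/null; python3 f.py
```

```text
[  63.6  -207.25   -6.36] [-3.23 -3.06  3.07] 0.044036120330472425
[  63.61 -205.25   -6.36] [-2.69 -3.69  3.29] 0.04419180496221436
[  63.61 -204.26   -6.35] [-2.94 -4.4   3.38] 0.043820705402419155
```

```bash
for i in 1; do python3 -m pendant '[[[0.5,0,0],[0,0,0],0.4],[[0.5,0,0],[0,0,0],0.4]]'>/dev/null; python3 f.py; done
python3 -m pendant '[[[0.4,0,0],[0,0,0],0.4],[[0.4,0,0],[0,0,0],0.4]]'>/dev/null; python3 f.py
python3 -c "
from h import *
im=snap('wrist','w8.png');b=snap('top','t8.png')
a=np.hstack([cv2.resize(im[60:300,100:340],(480,480)),cv2.resize(b[140:220,250:300],(300,480))])[:,:,::-1];cv2.imwrite('pics/m8.png',a)"
```

```text
[  63.63 -203.28   -6.39] [-2.56 -4.64  3.28] 0.04372555118481445
[  63.63 -202.48   -6.36] [-1.96 -4.09  4.11] 0.0440872532709676
```

View pics/m8.png

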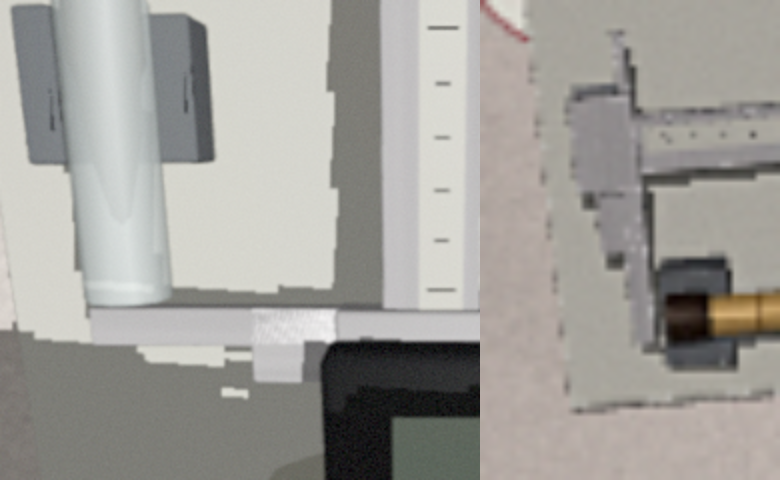

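The cap end is 1–2 mm from the jaw, and the butt is about 3 mm from the fixed jaw. I'll continue in small steps.

```bash
for i in 1; do python3 -m pendant '[[[0.4,0,0],[0,0,0],0.4],[[0.4,0,0],[0,0,0],0.4],[[0.4,0,0],[0,0,0],0.4],[[0.4,0,0],[0,0,0],0.4],[[0.4,0,0],[0,0,0],0.4]]'>/dev/null; python3 f.py; done
python3 -m pendant '[[[0.3,0,0],[0,0,0],0.4],[[0.3,0,0],[0,0,0],0.4]]'>/dev/null; python3 f.py
python3 -m pendant '[[[0.3,0,0],[0,0,0],0.4]]'>/dev/null; python3 f.py
```

```text
[  63.62 -200.65   -6.39] [-3.51 -4.14  4.28] 0.04396009989042903
[  63.59 -200.11   -6.4 ] [-3.01 -4.05  4.31] 0.04400953614035712
[  63.61 -199.8    -6.4 ] [-2.63 -3.64  4.37] 0.04370618239256235
```

```bash
python3 -m pendant '[[[0.3,0,0],[0,0,0],0.4],[[0,0,0],[0,0,0],0.4]]'>/dev/null; python3 f.py
```

```text
[  63.66 -199.4    -6.38] [-3.02 -3.62  3.66] 0.044135824344902194
```

```bash
python3 -m pendant '[[[0.3,0,0],[0,0,0],0.4],[[0.3,0,0],[0,0,0],0.4]]'>/dev/null; python3 f.py
python3 -m pendant '[[[0.3,0,0],[0,0,0],0.4],[[0.3,0,0],[0,0,0],0.4]]'>/dev/null; python3 f.py
```

```text
[  63.63 -198.91   -6.41] [-2.63 -4.47  3.59] 0.043828551163932
[  63.63 -198.31   -6.4 ] [-3.25 -3.9   3.98] 0.04414241899196495
```

```bash
python3 -m pendant '[[[0.3,0,0],[0,0,0],0.4],[[0.2,0,0],[0,0,0],0.4]]'>/dev/null; python3 f.py
```

```text
[  63.62 -197.78   -6.39] [-1.97 -4.49  3.07] 0.043781948544855155
```

```bash
python3 -m pendant '[[[0.3,0,0],[0,0,0],0.4],[[0.2,0,0],[0,0,0],0.4]]'>/dev/null; python3 f.py
```

```text
[  63.66 -197.59   -6.39] [-1.96 -4.17  2.39] 0.043825488700802856
```

```bash
python3 -m pendant '[[[0.2,0,0],[0,0,0],0.4],[[0,0,0],[0,0,0],0.4]]'>/dev/null; python3 f.py
```

```text
[  63.65 -197.58   -6.4 ] [-2.86 -4.47  3.55] 0.043882919795212125
```

```bash
python3 -m pendant '[[[0.3,0,0],[0,0,0],0.4],[[0,0,0],[0,0,0],0.4]]'>/dev/null; python3 f.py
```

```text
[  63.64 -197.56   -6.38] [-3.15 -5.46  3.74] 0.044044889329719235
```

The jaw has stalled at −197.57 while the force rises, so the brush is nipped. One more touch to about 3 N net, then a pause and a check.

```bash
python3 -m pendant '[[[0.3,0,0],[0,0,0],0.4],[[0,0,0],[0,0,0],0.4],[[0,0,0],[0,0,0],0.4],[[0,0,0],[0,0,0],0.4]]'>/dev/null; python3 f.py; python3 -m pendant '[[[0,0,0],[0,0,0],0.4],[[0,0,0],[0,0,0],0.4],[[0,0,0],[0,0,0],0.4],[[0,0,0],[0,0,0],0.4],[[0,0,0],[0,0,0],0.4]]'>/dev/null; python3 f.py
python3 -c "
from h import *
im=snap('wrist','w9.png');b=snap('top','t9.png')
a=np.hstack([cv2.resize(im[60:300,100:340],(480,480)),cv2.resize(b[140:220,250:300],(300,480))])[:,:,::-1];cv2.imwrite('pics/m9.png',a)"
```

```text
[  63.61 -197.52   -6.42] [-2.78 -5.55  3.41] 0.043800651799464546
[  63.65 -197.57   -6.4 ] [-2.61 -6.35  2.7 ] 0.04401453577958784
```

View pics/m9.png

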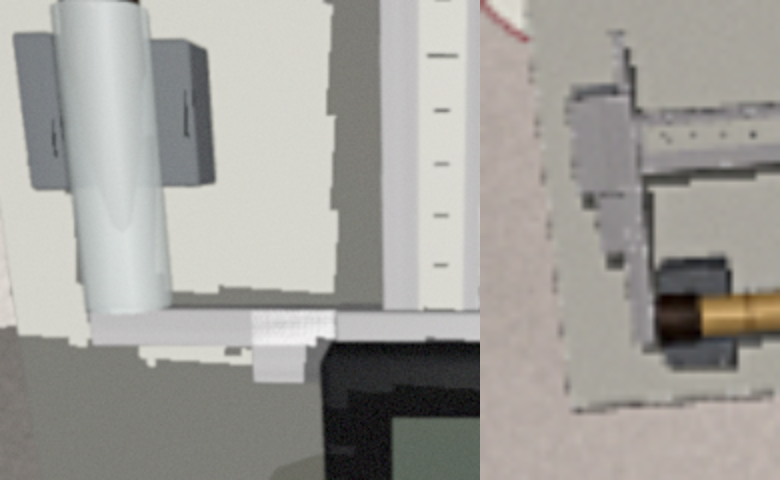

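The brush is seated against both jaws, square, with the butt touching the fixed blade and the cap touching the moving blade. Releasing and backing off.

```bash
python3 -m pendant '[[[0,0,0],[0,0,0],0.5],[[0,0,0],[0,0,0],0.62],[[0,0,0],[0,0,0],0.62],[[0,0,0],[0,0,0],0.62],[[0,0,-4],[0,0,0],0.62],[[0,0,-10],[0,0,0],0.62],[[0,0,-25],[0,0,0],0.62],[[0,0,-40],[0,0,0],0.62],[[0,0,-40],[0,0,0],0.62],[[0,0,-15],[0,0,0],0.62],[[0,0,0],[0,0,0],0.62],[[0,0,0],[0,0,0],0.62],[[0,0,0],[0,0,0],0.62]]'; python3 -c "
from h import *
im=snap('wrist','w10.png');b=snap('top','t10.png');c=cv2.imread('pics/t9.png')[:,:,::-1]
print(ctrl.get_state()['t'])
d=cv2.absdiff(b,c)[150:205,260:300].max();print(d)
s=ctrl.get_state();D=np.load('jaw.npz');O,J=D['O'],D['J'];C=cam('wrist',s)
# detect jaw / cap edges: print gray profiles along the brush axis
cv2.imwrite('pics/m10.png',cv2.resize(im[:330,160:480],None,fx=1.8,fy=1.8)[:,:,::-1])"
```

```text
t: 24.15
ee_pos: [0.6086, -0.0783, 0.1871]
tcp_rot: [0.652, 0.714, 0.189, 0.175]
force: [0.0, -0.3, -0.6]
gripper_width: 0.0575
finger_force: 0.0
24.25
10
```

View pics/m10.png

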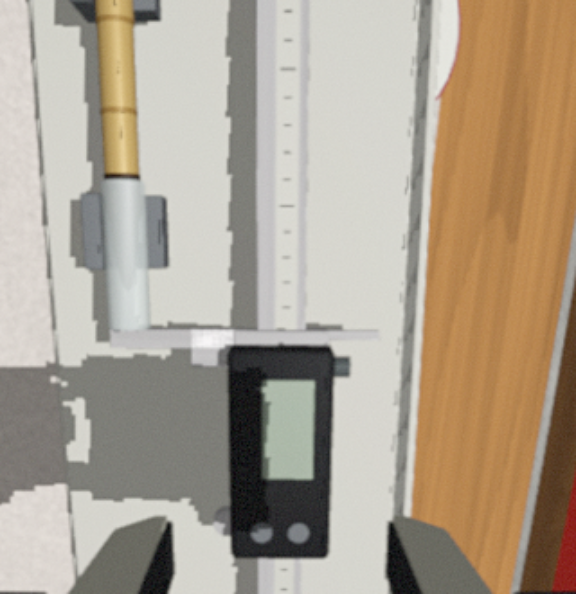

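The brush stays nipped: the cap meets the moving jaw at crop row ~330, the fixed-jaw end is unchanged, and the gripper is clear. Handing in.

```bash
python3 -c "
from bench import ctrl
print(ctrl.finish_job())"
```

```text
the job is handed in; nothing more can be done
None
```

The brush lies in the two cradles, nipped square between the caliper's jaws with about 3 N of press; the slide is released, the arm is clear and the job was handed in at about 24 s.

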